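# Hold the spring clip open over the order card

### The arm

A 6-joint arm with a two-finger parallel gripper is mounted at the origin on the work surface. World frame = base frame: x ahead of the robot, y to its left, z up, the work surface at z = 0. Lengths are in m, angles in rad, forces in N, time in s.
With the tool pointing down it reaches from about 0.275 to 0.775 m from the base axis. Payload 14.6 kg.
Tool frame: the origin (TCP) lies between the finger pads; the fingertips stand 25 mm ahead of it and the grasp point (between the pads) lies 6 mm ahead of it (arm.tip_reach is the distance from the TCP to the fingertips, in m); z points along the fingers, y is the direction in which the jaws open and shut (so a half turn about z gives the same grasp; the last joint's range is limited). The gripper opens to 85 mm and grips with 20 to 120 N. Pads are 22 mm wide; open, the fingers measure 114 mm over their backs; the gripper's body (76 mm by 85 mm) begins 54 mm behind the grasp point. The pads swing forward as they close: fully open they stand 13 mm farther back than shut.
Start: joints at [0.968, 0.263, -0.048, 1.259, 0, 1.415], TCP at [0.227, 0.473, 0.256] pointing down, gripper open.
Joint ranges: [-2.65, 2.65], [-0.89, 1.7], [-1.18, 1.37], [-2.13, 2.11], [-1.35, 1.29], [-3.14, 3.14]. Speed limits (rad/s): [1.89, 1.89, 2.57, 2.79, 3.14, 3.14].

### API

Orientations are given as a unit quaternion [w, x, y, z].
In Python, from rig import arm gives the robot as it stands.
- The arm moves only by the tool play_rows, never from a script. Its argument "targets" is a list of rows, each an object of numbers: "jaw": the closure, from -1 (fully open) to 1 (shut), so that 0 is half open; "x", "y", "z": the shift along the tool's x, y, z each as a share of 400 mm, from -1 to 1; "spin": the turn about the tool's z as a share of pi rad, from -1 to 1. A call has 1 to 10 rows; each row shifts and turns the commanded pose from where the row before left it, along the tool's axes as they then stand; what a row does not reach is not made up. A row lasts 1/12 s, in which the tool goes at most 41.7 mm and 7.16 degrees, less where a joint would pass 70% of its speed; a pose out of reach is approached as far as the arm can. A call with a number of a shift or a turn outside -1 to 1 is refused whole. A call with a gripper value outside its range is refused whole. The fingers move at their own pace and stop on an object; the grip force is fixed at half the most. Time passes only in rows, so rows that do not move let the fingers close. It gives the time, the measured TCP pose, the force and the opening at its end, in the units of the state.
- arm.get_state(): the state, without advancing time (a new reading comes with each control period).
- arm.grab_frame(name): name is "scene" or "top"; returns the picture (480x640x3 uint8, red, green, blue); there is no depth.
- arm.get_calibration(name): a dict with "mtx" (3x3 intrinsics, pixels), "pose" (4x4, takes a point from camera to world coordinates). Camera axes: x right, y down, z forward; pixel columns grow to the right and rows downward; lengths in m; the calibration is good to about 2 mm. A picture is of the moment at which its call begins. get_calibration takes no time and is no camera call.
- arm.close_job(): hands the job in, once; it reports no verdict.
The state is a dict: "time": time; "q": joint angles; "joint_vel": joint speeds; "tau": joint torques, N m; "tool_pos": TCP position; "tool_rot": TCP orientation; "contact_force": force on the tool from outside, world axes, zero at the start; "ft_torque": the same for the moment, N m; "width": finger opening in m.
Only numpy, scipy, OpenCV 4.12 (cv2) and the standard library are available. Lean on these libraries where they do the work, as an engineer would, in place of code of your own. Each camera call takes 0.05 s, during which the arm holds its last target.

### The job

At the oil filling stall, squeeze the spring clip by its two handles to take it off its rail, and hold it wide open around the middle of the top edge of the taller order card, jaws pointing down, so that I can slip a receipt in beside the card: one jaw well down on each side of the card, in line with it, and neither jaw touching it. Finish like that, still holding the clip squeezed open in the gripper; do not set it down or let it shut. Do not shift the card stands or the other things on the bench.

Things in the scene. Friction and masses are not known exactly. Their poses are not given: they have to be found in the camera images.
- clip: Steel spring clip, 70 g, upright, jaws shut on the rail's strip, handles up. Origin: centre of its jaw tips; z up, x the way it opens, y along its pivot. 40 mm wide, 90 mm high: jaws 0 to 45 mm, pivot at 45 mm, two flat handles above with dark rubber faces, flaring in a V to 56 mm over their outer faces at the top. The body is its -x arm: when the clip opens evenly it tilts by half the joint value.
- clip_arm (a joint): Opening of the clip, rad: angle between its arms. 0 = shut on a 3 mm sheet, 0.72 = at the stop: handles upright and parallel, about 21 mm over their outer faces, their tops 50 mm above the pivot; jaw tips 34 mm apart and 42 mm below the pivot. Squeezing the handles opens it, a spring shuts it: about 5 N on each handle starts it, 10 N holds it fully open.
- clip_handles (a point): Point midway between the two handles of the shut clip, 75 mm above its jaw tips: where to squeeze, along the clip's x. Handles are 36 mm wide along y.
- jaw_tip_a (a point): Lower end of the inner face of the -x jaw of the clip, middle of its width.
- jaw_tip_b (a point): Lower end of the inner face of the +x jaw of the clip, middle of its width.
- rail_top (a point): Clip rail, fixed: a timber block 70 x 170 x 30 mm with an upright steel strip 3 mm thick (x), 150 mm long (y), 22 mm high on it. Point: middle of the strip's top edge, 52 mm above the bench; x across the strip, y along it. The clip starts somewhere along it, jaw tips on the block.
- tall_card: Loose stand, 0.85 kg, with the taller order card: timber block 75 x 120 x 30 mm carrying a stiff white card 3 mm thick (x), 110 mm wide (y), its top edge 165 mm above the bench. Origin: centre of the underside; z up.
- tall_card_edge (a point): Middle of the top edge of the taller card, 165 mm above the bench; x across the card's thickness, y along the edge, z up.
- short_card: The same kind of stand with a shorter card, top edge 115 mm above the bench. Not to be used. Origin: centre of the underside. The two stands may change places.
- funnel: Bystander: plastic funnel standing mouth down, 110 mm across, 110 mm high. Origin: centre of its underside.
- oil_jar: Bystander: closed amber glass jar, 72 mm across, 100 mm high. Origin: centre of its underside.
- jerrycan: Bystander: small white jerrycan 70 x 110 x 160 mm. Origin: centre of its underside.

How it is judged:
On the way:
1. the clip is squeezed open in the fingers and off the rail, jaw tips above the rail's strip (value of joint clip_arm above 0.3 rad and height (world z) of each of jaw_tip_a, jaw_tip_b above 0.062 m and contact force between the fingers and clip above 2 N), for 0.2 s.
At the end, for the whole second after the job is handed in: Clip at rest in the fingers, open over 0.45 rad; jaw tips on opposite sides of the taller card, over 5 mm from its mid-plane, 8 to 33 mm below its edge, within 25 mm of its middle; clip along the card within 15 degrees, not touching it or the stand (0.3 N); card upright (value of joint clip_arm above 0.45 rad and ((x of jaw_tip_a in the frame of tall_card_edge above 0.005 m and x of jaw_tip_b in the frame of tall_card_edge below -0.005 m) or (x of jaw_tip_b in the frame of tall_card_edge above 0.005 m and x of jaw_tip_a in the frame of tall_card_edge below -0.005 m)) and z of jaw_tip_a in the frame of tall_card_edge between -0.033 and -0.008 m and y of jaw_tip_a in the frame of tall_card_edge between -0.025 and 0.025 m and z of jaw_tip_b in the frame of tall_card_edge between -0.033 and -0.008 m and y of jaw_tip_b in the frame of tall_card_edge between -0.025 and 0.025 m and angle between the y axis of clip and the y axis of tall_card, either way round below 0.26 rad and contact force between the fingers and clip above 2 N and contact force between clip and tall_card below 0.3 N and linear speed of clip below 0.03 m/s and angle between tall_card's own z axis and vertical below 0.05 rad); the arm keeps its last pose, push and grip.
It fails at once if the stand of the taller card is shifted by more than 20 mm (distance of tall_card from where it was at the start of the episode above 0.02 m).
It fails at once if the stand of the shorter card is shifted by more than 20 mm (distance of short_card from where it was at the start of the episode above 0.02 m).
It fails at once if the funnel is shifted by more than 20 mm (distance of funnel from where it was at the start of the episode above 0.02 m).
It fails at once if the oil jar is shifted by more than 20 mm (distance of oil_jar from where it was at the start of the episode above 0.02 m).
It fails at once if the small jerrycan is shifted by more than 20 mm (distance of jerrycan from where it was at the start of the episode above 0.02 m).
It also fails if it takes over 35 s, if anything falls off the work surface, if the arm or the gripper's body presses on something with over 40 N, if the wrist force passes 120 N, or if a joint passes its speed limit or range.

## Working session

There is one attempt and no reset: what is moved stays moved. The work goes in short steps, Python scripts to look and compute and a tool call to move; the robot and the scene stay as the last step left them, time stands still between calls to the robot, and variables do not carry over. Pictures are saved under pics/ and viewed, and the job is handed in when it is done.

Besides the shell and the picture viewer there is one more tool, called after ">>>" by a JSON object that holds its "name" and its "arguments". play_rows: Moves the arm, as the interface text tells. Its arguments: {"type":"object","properties":{"targets":{"type":"array"}},"required":["targets"]}

```bash
ls; mkdir -p pics; python3 - <<'E'
from rig import arm
import cv2,numpy as np
for n in("scene","top"):
    im=arm.grab_frame(n); cv2.imwrite(f"pics/{n}0.png",im[:,:,::-1]); c=arm.get_calibration(n); print(n,np.round(c["mtx"],1).tolist(),np.round(c["pose"],4).tolist())
print(arm.get_state(),arm.tip_reach)
E
```

```text
pics
scene [[538.1, 0.0, 315.1], [0.0, 538.1, 233.1], [0.0, 0.0, 1.0]] [[0.6183, 0.6827, -0.3895, 1.1144], [0.7859, -0.5423, 0.2971, -0.455], [-0.0084, -0.4898, -0.8718, 1.1772], [0.0, 0.0, 0.0, 1.0]]
top [[458.1, 0.0, 324.7], [0.0, 458.1, 241.5], [0.0, 0.0, 1.0]] [[-0.0039, -0.9839, 0.1789, 0.4461], [-1.0, 0.0032, -0.0045, -0.0717], [0.0039, -0.1789, -0.9839, 1.1303], [0.0, 0.0, 0.0, 1.0]]
{'time': 0.1, 'q': array([ 9.67693882e-01,  2.63497407e-01, -4.88927575e-02,  1.25937167e+00,
        1.51478545e-05,  1.41546451e+00]), 'joint_vel': array([ 1.45575951e-03, -1.16394481e-03,  3.60000739e-03, -1.85724848e-03,
       -3.75229580e-04, -4.19420632e-05]), 'tau': array([ 2.88220450e-03, -6.38576102e+01,  3.85063255e+01,  9.95147217e-03,
       -1.24418302e-04, -2.66432508e-06]), 'tool_pos': array([0.22719278, 0.47305219, 0.25585452]), 'tool_rot': array([-1.85747420e-04,  2.22019610e-01,  9.75042081e-01, -4.45650968e-04]), 'contact_force': array([ 0.15761915, -0.14481575,  0.49147805]), 'ft_torque': array([-0.04174297, -0.02551898,  0.02926791]), 'width': 0.08556642425333302} 0.025
```

View pics/scene0.png

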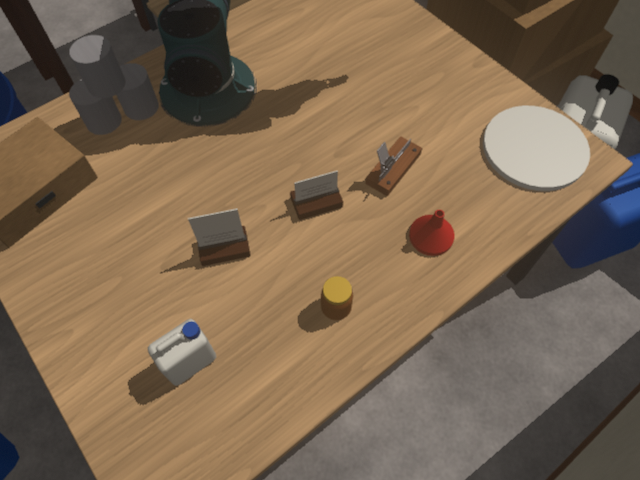

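View pics/top0.png

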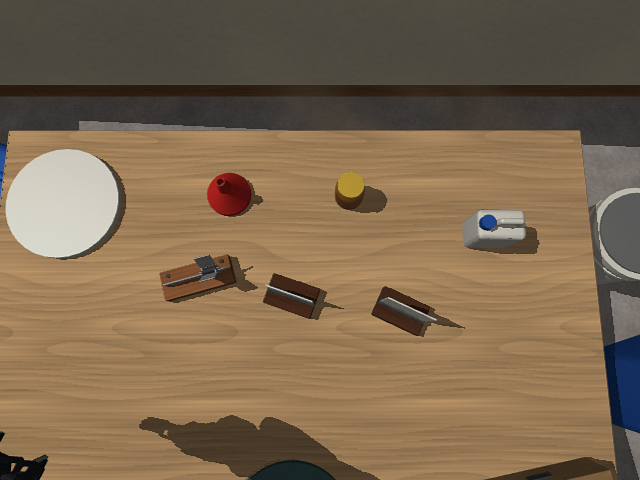

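```bash
python3 - <<'E'
import cv2,numpy as np
t=cv2.imread("pics/top0.png"); s=cv2.imread("pics/scene0.png")
a=cv2.resize(t[240:320,150:260],None,fx=7,fy=7,interpolation=cv2.INTER_CUBIC)
cv2.imwrite("pics/c1.png",a)
cv2.imwrite("pics/c2.png",cv2.resize(t[275:345,360:470],None,fx=7,fy=7,interpolation=cv2.INTER_CUBIC))
cv2.imwrite("pics/c3.png",cv2.resize(s[130:200,355:430],None,fx=8,fy=8,interpolation=cv2.INTER_CUBIC))
cv2.imwrite("pics/c4.png",cv2.resize(s[200:270,180:260],None,fx=8,fy=8,interpolation=cv2.INTER_CUBIC))
E
```

```text
(no output)
```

View pics/c1.png

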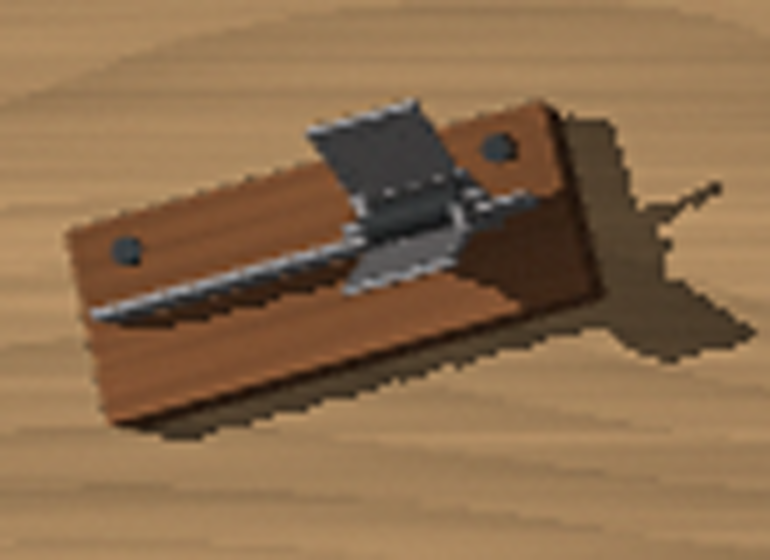

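View pics/c2.png

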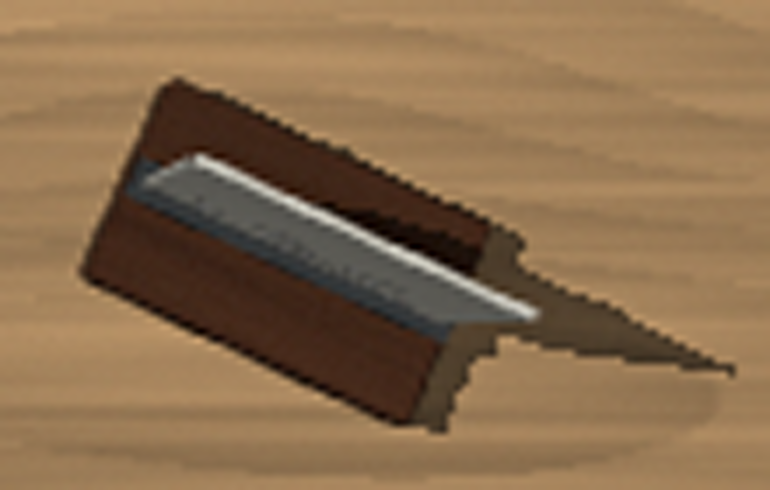

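View pics/c3.png

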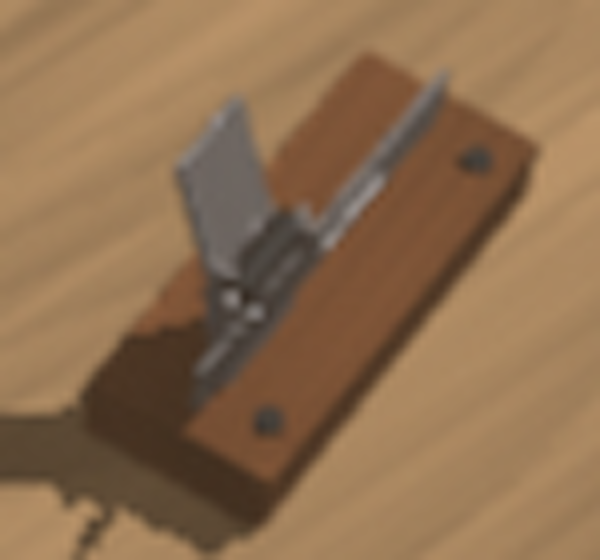

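View pics/c4.png

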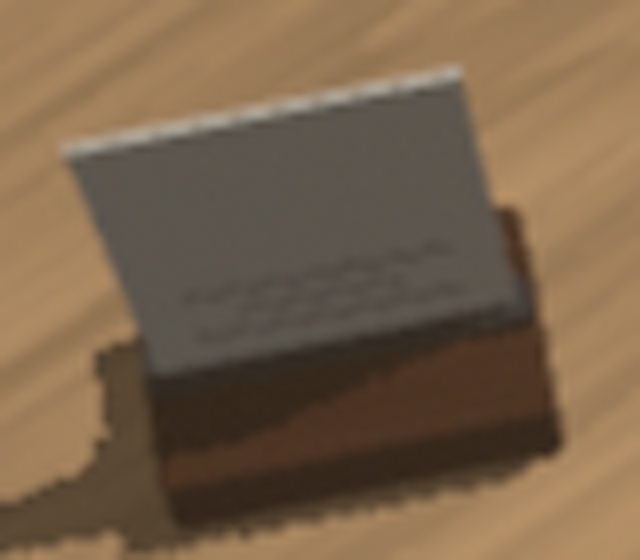

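```bash
cat > h.py <<'E'
import numpy as np, cv2
from rig import arm
def ray(n,uv,z):
    c=arm.get_calibration(n); K=np.array(c["mtx"]);T=np.array(c["pose"])
    d=T[:3,:3]@np.linalg.inv(K)@np.array([uv[0],uv[1],1.]); o=T[:3,3]
    return o+d*(z-o[2])/d[2]
def crop(p,o,s): return [(p[0]+.5)/s-.5+o[0],(p[1]+.5)/s-.5+o[1]]
def proj(n,P):
    c=arm.get_calibration(n); K=np.array(c["mtx"]);T=np.linalg.inv(np.array(c["pose"]))
    q=K@(T[:3,:3]@np.asarray(P)+T[:3,3]); return q[:2]/q[2]
def ang(a,b): d=b-a; return np.degrees(np.arctan2(d[1],d[0])),np.linalg.norm(d[:2])
E
python3 - <<'E'
from h import *
np.set_printoptions(precision=4,suppress=True)
T=lambda p,z,o=(150,240):ray("top",crop(p,o,7),z)
S=lambda p,z,o:ray("scene",crop(p,o,8),z)
a,b=T((92,315),.052),T((535,198),.052); print("strip",a,b,(a+b)/2,ang(a,b))
a,b=S((440,80),.052,(355,130)),S((195,385),.052,(355,130)); print("strip scene",a,b,(a+b)/2,ang(a,b))
u=[T((310,132),.12),T((415,100),.12)];l=[T((345,292),.12),T((455,262),.12)]
print("handles",u,l,ang(*u),ang(*l),"ctr",(sum(u)+sum(l))/4, "gap",ang((sum(l))/2,sum(u)/2))
u=[S((180,165),.12,(355,130)),S((238,97),.12,(355,130))]; print("scene handle",u,ang(*u))
a,b=T((197,157),.165,(360,275)),T((537,315),.165,(360,275));print("card",a,b,(a+b)/2,ang(a,b))
a,b=S((66,150),.165,(180,200)),S((461,72),.165,(180,200));print("card sc",a,b,(a+b)/2,ang(a,b))
# block of rail
for p in[(68,235),(545,103),(603,295),(115,423)]: print("blk",T(p,.03))
for p in[(178,80),(490,225),(405,425),(83,272)]: print("cardblk",T(p,.03,(360,275)))
E
```

```text
strip [0.5406 0.3041 0.052 ] [0.5796 0.157  0.052 ] [0.5601 0.2306 0.052 ] (np.float64(-75.16253041863776), np.float64(0.15222900333088063))
strip scene [0.5439 0.3007 0.052 ] [0.5857 0.1555 0.052 ] [0.5648 0.2281 0.052 ] (np.float64(-73.95058555179175), np.float64(0.1511153687507598))
handles [array([0.5925, 0.2147, 0.12  ]), array([0.6026, 0.1818, 0.12  ])] [array([0.5416, 0.2013, 0.12  ]), array([0.5509, 0.1671, 0.12  ])] (np.float64(-72.81770468418848), np.float64(0.03443791440763689)) (np.float64(-74.72820803770347), np.float64(0.03548772363429135)) ctr [0.5719 0.1912 0.12  ] gap (np.float64(15.331767822512075), np.float64(0.05321732110650953))
scene handle [array([0.5529, 0.1697, 0.12  ]), array([0.5442, 0.2014, 0.12  ])] (np.float64(105.36773863731352), np.float64(0.0328511908803957))
card [ 0.5029 -0.2079  0.165 ] [ 0.4559 -0.3076  0.165 ] [ 0.4794 -0.2577  0.165 ] (np.float64(-115.25654098726785), np.float64(0.11024296077982763))
card sc [ 0.459 -0.306  0.165] [ 0.5057 -0.2068  0.165 ] [ 0.4824 -0.2564  0.165 ] (np.float64(64.80400326826256), np.float64(0.10963972425621933))
blk [0.57   0.3217 0.03  ]
blk [0.6154 0.1593 0.03  ]
blk [0.5487 0.1372 0.03  ]
blk [0.5057 0.3018 0.03  ]
cardblk [ 0.5372 -0.2211  0.03  ]
cardblk [ 0.4875 -0.326   0.03  ]
cardblk [ 0.421  -0.2944  0.03  ]
cardblk [ 0.4722 -0.1871  0.03  ]
```

```bash
cat >> h.py <<'E'
from scipy.spatial.transform import Rotation as R
def rot(s): q=s["tool_rot"]; return R.from_quat([q[1],q[2],q[3],q[0]])
def yaw_y(s): y=rot(s).as_matrix()[:,1]; return np.degrees(np.arctan2(y[1],y[0]))
def plan(goal,yawgoal,n,nd=4):
    """equal world steps + equal spins -> rows in tool axes; spin applied with the shift of the row"""
    s=arm.get_state(); p=np.array(s["tool_pos"]); r=rot(s).as_matrix()
    y0=yaw_y(s); d=(yawgoal-y0+90)%180-90
    print("from",p.round(4),"yaw",round(y0,2),"turn",round(d,2)); 
    step=(np.array(goal)-p)/n; sp=round(-d/n/180,nd)
    rr=r.copy()
    for i in range(n):
        v=np.round(rr.T@step/.4,nd); print('{"x":%g,"y":%g,"z":%g,"spin":%g}'%(*v,sp))
        p=p+rr@(v*.4); rr=rr@R.from_rotvec([0,0,sp*np.pi]).as_matrix()
    print("end",p.round(4), "step mm",np.linalg.norm(step)*1000)
E
python3 -c "
from h import *
plan([.573,.191,.2],15.3,16,3)"
```

```text
from [0.2272 0.4731 0.2559] yaw 64.34 turn -49.04
{"x":-0.068,"y":-0.016,"z":0.009,"spin":0.017}
{"x":-0.069,"y":-0.013,"z":0.009,"spin":0.017}
{"x":-0.069,"y":-0.009,"z":0.009,"spin":0.017}
{"x":-0.07,"y":-0.005,"z":0.009,"spin":0.017}
{"x":-0.07,"y":-0.002,"z":0.009,"spin":0.017}
{"x":-0.07,"y":0.002,"z":0.009,"spin":0.017}
{"x":-0.069,"y":0.006,"z":0.009,"spin":0.017}
{"x":-0.069,"y":0.01,"z":0.009,"spin":0.017}
{"x":-0.068,"y":0.013,"z":0.009,"spin":0.017}
{"x":-0.068,"y":0.017,"z":0.009,"spin":0.017}
{"x":-0.067,"y":0.02,"z":0.009,"spin":0.017}
{"x":-0.065,"y":0.024,"z":0.009,"spin":0.017}
{"x":-0.064,"y":0.027,"z":0.009,"spin":0.017}
{"x":-0.063,"y":0.031,"z":0.009,"spin":0.017}
{"x":-0.061,"y":0.034,"z":0.009,"spin":0.017}
{"x":-0.059,"y":0.037,"z":0.009,"spin":0.017}
end [0.5731 0.1905 0.1983] step mm 28.108036309035136
```

>>> {"name": "play_rows", "arguments": {"targets": [{"jaw": -1, "x": -0.068, "y": -0.016, "z": 0.009, "spin": 0.017}, {"jaw": -1, "x": -0.069, "y": -0.013, "z": 0.009, "spin": 0.017}, {"jaw": -1, "x": -0.069, "y": -0.009, "z": 0.009, "spin": 0.017}, {"jaw": -1, "x": -0.07, "y": -0.005, "z": 0.009, "spin": 0.017}, {"jaw": -1, "x": -0.07, "y": -0.002, "z": 0.009, "spin": 0.017}, {"jaw": -1, "x": -0.07, "y": 0.002, "z": 0.009, "spin": 0.017}, {"jaw": -1, "x": -0.069, "y": 0.006, "z": 0.009, "spin": 0.017}, {"jaw": -1, "x": -0.069, "y": 0.01, "z": 0.009, "spin": 0.017}]}}

```text
time: 0.77
tool_pos: [0.4015, 0.331, 0.2271]
tool_rot: [-0.0, 0.425, 0.905, -0.0]
contact_force: [0.3, 0.7, -0.6]
width: 0.0852
```

>>> {"name": "play_rows", "arguments": {"targets": [{"jaw": -1, "x": -0.068, "y": 0.013, "z": 0.009, "spin": 0.017}, {"jaw": -1, "x": -0.068, "y": 0.017, "z": 0.009, "spin": 0.017}, {"jaw": -1, "x": -0.067, "y": 0.02, "z": 0.009, "spin": 0.017}, {"jaw": -1, "x": -0.065, "y": 0.024, "z": 0.009, "spin": 0.017}, {"jaw": -1, "x": -0.064, "y": 0.027, "z": 0.009, "spin": 0.017}, {"jaw": -1, "x": -0.063, "y": 0.031, "z": 0.009, "spin": 0.017}, {"jaw": -1, "x": -0.061, "y": 0.034, "z": 0.009, "spin": 0.017}, {"jaw": -1, "x": -0.059, "y": 0.037, "z": 0.009, "spin": 0.017}, {"jaw": -1, "x": 0, "y": 0, "z": 0, "spin": 0}, {"jaw": -1, "x": 0, "y": 0, "z": 0, "spin": 0}]}}

```text
time: 1.6
tool_pos: [0.5737, 0.1898, 0.1978]
tool_rot: [-0.001, 0.607, 0.795, -0.001]
contact_force: [0.2, -0.2, -0.0]
width: 0.0857
```

```bash
python3 - <<'E'
from h import *
s=arm.get_state(); print(s["tool_pos"],yaw_y(s),s["width"])
for n in("scene","top"):
    im=arm.grab_frame(n)[:,:,::-1]; cv2.imwrite(f"pics/{n}1.png",im)
    x,y=(350,90) if n=="scene" else (150,200)
    cv2.imwrite(f"pics/{n}1c.png",cv2.resize(im[y:y+110,x:x+130],None,fx=5,fy=5,interpolation=cv2.INTER_CUBIC))
E
```

```text
[0.57365863 0.18976731 0.19781261] 15.29001546696296 0.08568166443393437
```

View pics/scene1c.png

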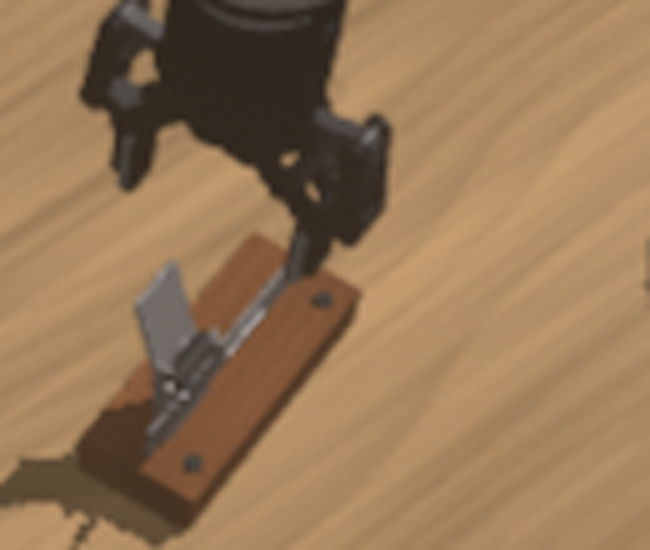

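View pics/top1c.png

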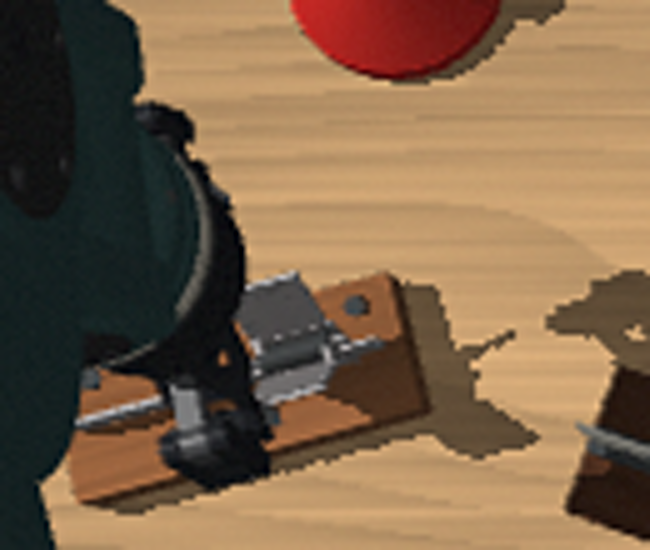

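```bash
python3 - <<'E'
from h import *
s=arm.get_state(); p=s["tool_pos"]; r=rot(s).as_matrix()
for n,o in(("scene",(350,90)),("top",(150,200))):
  for sg in(1,-1):
    for w in (.043,.057):
      q=p+r@[0,sg*w,.012]; print(n,sg,w,q.round(3),((proj(n,q)-o)*5).round())
E
```

```text
scene 1 0.043 [0.614 0.202 0.187] [288. 259.]
scene 1 0.057 [0.628 0.206 0.187] [314. 273.]
scene -1 0.043 [0.531 0.18  0.187] [133. 175.]
scene -1 0.057 [0.518 0.176 0.187] [109. 162.]
top 1 0.043 [0.614 0.202 0.187] [207. 218.]
top 1 0.057 [0.628 0.206 0.187] [200. 186.]
top -1 0.043 [0.531 0.18  0.187] [253. 416.]
top -1 0.057 [0.518 0.176 0.187] [261. 449.]
```

>>> {"name": "play_rows", "arguments": {"targets": [{"jaw": -1, "x": 0, "y": 0, "z": 0.028, "spin": 0}, {"jaw": -1, "x": 0, "y": 0, "z": 0.028, "spin": 0}, {"jaw": -1, "x": 0, "y": 0, "z": 0.028, "spin": 0}, {"jaw": -1, "x": 0, "y": 0, "z": 0.028, "spin": 0}, {"jaw": -1, "x": 0, "y": 0, "z": 0.028, "spin": 0}, {"jaw": -1, "x": 0, "y": 0, "z": 0.028, "spin": 0}, {"jaw": -1, "x": 0, "y": 0, "z": 0.028, "spin": 0}, {"jaw": -1, "x": 0, "y": 0, "z": 0.024, "spin": 0}, {"jaw": -1, "x": 0, "y": 0, "z": 0, "spin": 0}, {"jaw": -1, "x": 0, "y": 0, "z": 0, "spin": 0}]}}

```text
time: 2.53
tool_pos: [0.5727, 0.1911, 0.1108]
tool_rot: [-0.0, 0.606, 0.796, -0.0]
contact_force: [1.3, -0.8, -0.3]
width: 0.0853
```

```bash
python3 - <<'E'
from h import *
s=arm.get_state(); print(s["tool_pos"],yaw_y(s),s["width"])
for n in("scene",):
    im=arm.grab_frame(n)[:,:,::-1]
    x,y=(350,90)
    cv2.imwrite(f"pics/{n}2c.png",cv2.resize(im[y:y+110,x:x+130],None,fx=5,fy=5,interpolation=cv2.INTER_CUBIC))
E
```

```text
[0.57267958 0.19114364 0.11077134] 15.4374572841892 0.08527116923009313
```

View pics/scene2c.png

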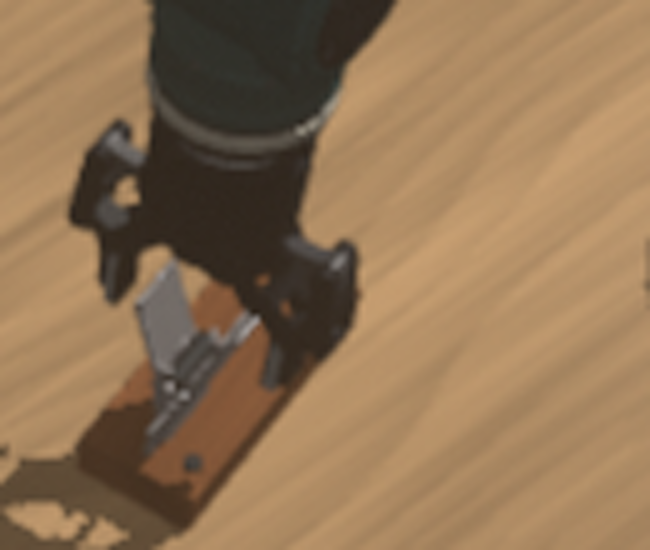

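>>> {"name": "play_rows", "arguments": {"targets": [{"jaw": 0, "x": 0, "y": 0, "z": 0, "spin": 0}, {"jaw": 0, "x": 0, "y": 0, "z": 0, "spin": 0}, {"jaw": 0, "x": 0, "y": 0, "z": 0, "spin": 0}, {"jaw": 0, "x": 0, "y": 0, "z": 0, "spin": 0}, {"jaw": 0, "x": 0, "y": 0, "z": 0, "spin": 0}, {"jaw": 0, "x": 0, "y": 0, "z": 0, "spin": 0}]}}

```text
time: 3.08
tool_pos: [0.5744, 0.1909, 0.1121]
tool_rot: [0.001, 0.606, 0.795, 0.001]
contact_force: [0.2, 0.7, 10.0]
width: 0.0425
```

```bash
python3 - <<'E'
from h import *
s=arm.get_state(); print(s["tool_pos"],yaw_y(s),s["width"],s["contact_force"])
for n in("scene",):
    im=arm.grab_frame(n)[:,:,::-1]
    x,y=(350,90)
    cv2.imwrite(f"pics/{n}3c.png",cv2.resize(im[y:y+110,x:x+130],None,fx=5,fy=5,interpolation=cv2.INTER_CUBIC))
E
```

```text
[0.57437327 0.1909012  0.11210586] 15.381445547994689 0.042543114707622356 [0.2260802  0.71234039 9.98049806]
```

View pics/scene3c.png

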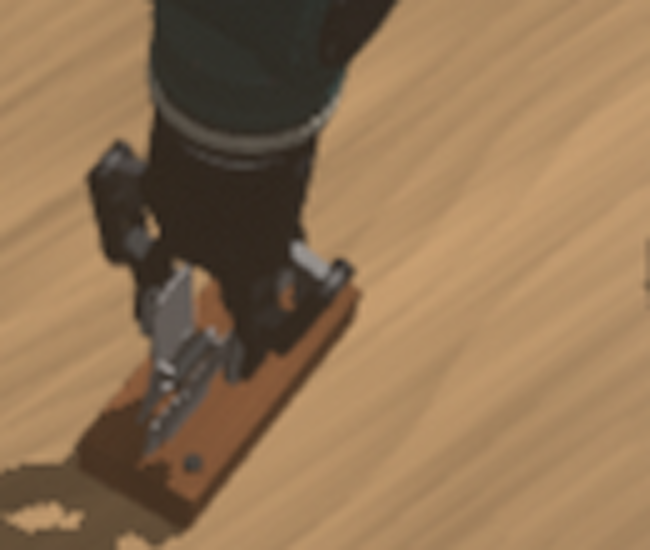

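>>> {"name": "play_rows", "arguments": {"targets": [{"jaw": 0.1, "x": 0, "y": 0, "z": -0.003, "spin": 0}, {"jaw": 0.2, "x": 0, "y": 0, "z": -0.003, "spin": 0}, {"jaw": 0.3, "x": 0, "y": 0, "z": -0.003, "spin": 0}, {"jaw": 0.4, "x": 0, "y": 0, "z": -0.003, "spin": 0}, {"jaw": 0.6, "x": 0, "y": 0, "z": -0.003, "spin": 0}, {"jaw": 1, "x": 0, "y": 0, "z": 0, "spin": 0}, {"jaw": 1, "x": 0, "y": 0, "z": 0, "spin": 0}, {"jaw": 1, "x": 0, "y": 0, "z": 0, "spin": 0}]}}

```text
time: 3.8
tool_pos: [0.5732, 0.1907, 0.1165]
tool_rot: [-0.0, 0.606, 0.795, -0.0]
contact_force: [0.4, -0.4, -1.2]
width: 0.0191
```

```bash
python3 - <<'E'
from h import *
s=arm.get_state(); print(s["tool_pos"],yaw_y(s),s["width"],s["contact_force"],s["ft_torque"])
for n in("scene",):
    im=arm.grab_frame(n)[:,:,::-1]
    x,y=(350,90)
    cv2.imwrite(f"pics/{n}4c.png",cv2.resize(im[y:y+110,x:x+130],None,fx=5,fy=5,interpolation=cv2.INTER_CUBIC))
E
```

```text
[0.57316566 0.19070508 0.11648521] 15.384048711360295 0.01912256826745236 [ 0.44626479 -0.4053532  -1.19113841] [-0.00158193  0.04680878 -0.02467891]
```

View pics/scene4c.png

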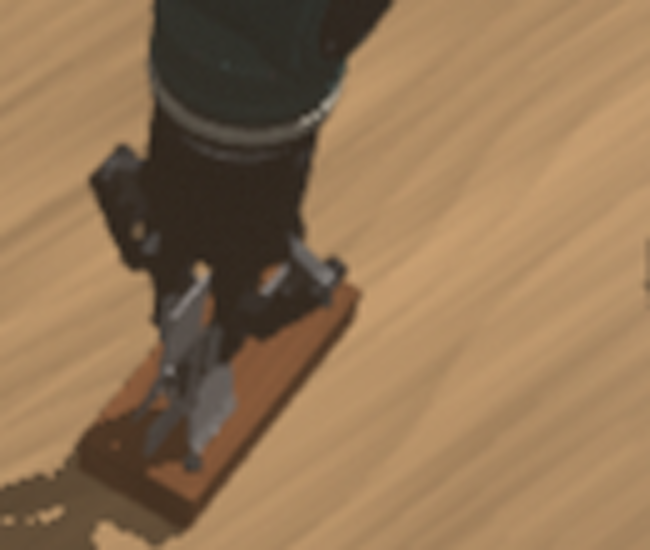

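>>> {"name": "play_rows", "arguments": {"targets": [{"jaw": 1, "x": 0, "y": 0, "z": -0.015, "spin": 0}, {"jaw": 1, "x": 0, "y": 0, "z": -0.03, "spin": 0}, {"jaw": 1, "x": 0, "y": 0, "z": -0.05, "spin": 0}, {"jaw": 1, "x": 0, "y": 0, "z": -0.06, "spin": 0}, {"jaw": 1, "x": 0, "y": 0, "z": -0.06, "spin": 0}, {"jaw": 1, "x": 0, "y": 0, "z": -0.06, "spin": 0}, {"jaw": 1, "x": 0, "y": 0, "z": -0.06, "spin": 0}, {"jaw": 1, "x": 0, "y": 0, "z": -0.06, "spin": 0}, {"jaw": 1, "x": 0, "y": 0, "z": -0.04, "spin": 0}, {"jaw": 1, "x": 0, "y": 0, "z": -0.02, "spin": 0}]}}

```text
time: 4.68
tool_pos: [0.5736, 0.1908, 0.3013]
tool_rot: [0.001, 0.606, 0.795, 0.001]
contact_force: [0.3, 0.1, -0.8]
width: 0.0191
```

```bash
python3 - <<'E'
from h import *
s=arm.get_state(); print(s["tool_pos"],yaw_y(s),s["width"],s["contact_force"],s["ft_torque"])
im=arm.grab_frame("scene")[:,:,::-1]
cv2.imwrite(f"pics/scene5.png",im)
cv2.imwrite(f"pics/scene5c.png",cv2.resize(im[60:190,320:450],None,fx=5,fy=5,interpolation=cv2.INTER_CUBIC)[:600])
plan([.481,-.257,.298],-25.0,18,3)
E
```

```text
[0.57357487 0.190772   0.3012916 ] 15.382187215375923 0.01909963898970399 [ 0.32258017  0.12127097 -0.75176875] [-0.01456861 -0.0608538  -0.05404437]
from [0.5737 0.1908 0.3014] yaw 15.38 turn -40.38
{"x":-0.057,"y":-0.029,"z":0,"spin":0.012}
{"x":-0.058,"y":-0.027,"z":0,"spin":0.012}
{"x":-0.059,"y":-0.025,"z":0,"spin":0.012}
{"x":-0.059,"y":-0.022,"z":0,"spin":0.012}
{"x":-0.06,"y":-0.02,"z":0,"spin":0.012}
{"x":-0.061,"y":-0.018,"z":0,"spin":0.012}
{"x":-0.062,"y":-0.015,"z":0,"spin":0.012}
{"x":-0.062,"y":-0.013,"z":0,"spin":0.012}
{"x":-0.063,"y":-0.011,"z":0,"spin":0.012}
{"x":-0.063,"y":-0.008,"z":0,"spin":0.012}
{"x":-0.063,"y":-0.006,"z":0,"spin":0.012}
{"x":-0.063,"y":-0.004,"z":0,"spin":0.012}
{"x":-0.064,"y":-0.001,"z":0,"spin":0.012}
{"x":-0.064,"y":0.001,"z":0,"spin":0.012}
{"x":-0.063,"y":0.003,"z":0,"spin":0.012}
{"x":-0.063,"y":0.006,"z":0,"spin":0.012}
{"x":-0.063,"y":0.008,"z":0,"spin":0.012}
{"x":-0.063,"y":0.011,"z":0,"spin":0.012}
end [ 0.4811 -0.2576  0.3009] step mm 25.405804863823683
```

View pics/scene5c.png

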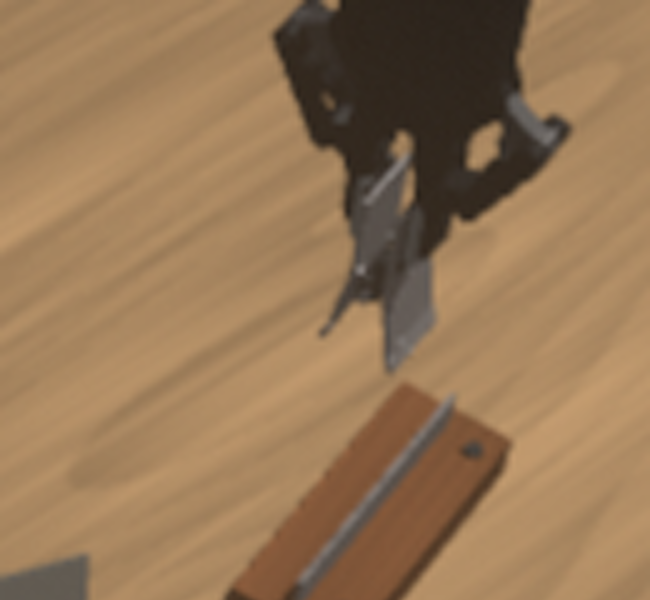

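```bash
python3 - <<'E'
from h import *
s=arm.get_state(); p=s["tool_pos"]; r=rot(s).as_matrix()
for z in (.205,.21,.215,.22,.225,.23):
    o=[]
    for c in((322,335),(388,370),(435,322)):
        q=ray("scene",crop(c,(320,60),5),z); o.append((r.T@(q-p)*1000)[:2].round(1))
    print(z,o)
E
```

```text
0.205 [array([ -7.9, -20.6]), array([-7.5, 15.4]), array([29.7, 17.8])]
0.21 [array([-11.8, -18.6]), array([-11.4,  17.1]), array([25.6, 19.5])]
0.215 [array([-15.7, -16.7]), array([-15.3,  18.9]), array([21.5, 21.3])]
0.22 [array([-19.6, -14.8]), array([-19.3,  20.6]), array([17.4, 23. ])]
0.225 [array([-23.5, -12.9]), array([-23.2,  22.3]), array([13.3, 24.7])]
0.23 [array([-27.4, -11. ]), array([-27.1,  24.1]), array([ 9.2, 26.4])]
```

>>> {"name": "play_rows", "arguments": {"targets": [{"jaw": 1, "x": -0.057, "y": -0.029, "z": 0, "spin": 0.012}, {"jaw": 1, "x": -0.058, "y": -0.027, "z": 0, "spin": 0.012}, {"jaw": 1, "x": -0.059, "y": -0.025, "z": 0, "spin": 0.012}, {"jaw": 1, "x": -0.059, "y": -0.022, "z": 0, "spin": 0.012}, {"jaw": 1, "x": -0.06, "y": -0.02, "z": 0, "spin": 0.012}, {"jaw": 1, "x": -0.061, "y": -0.018, "z": 0, "spin": 0.012}, {"jaw": 1, "x": -0.062, "y": -0.015, "z": 0, "spin": 0.012}, {"jaw": 1, "x": -0.062, "y": -0.013, "z": 0, "spin": 0.012}, {"jaw": 1, "x": -0.063, "y": -0.011, "z": 0, "spin": 0.012}]}}

```text
time: 5.48
tool_pos: [0.5262, -0.0348, 0.2977]
tool_rot: [-0.001, 0.732, 0.681, -0.0]
contact_force: [0.9, -0.6, -1.1]
width: 0.0194
```

>>> {"name": "play_rows", "arguments": {"targets": [{"jaw": 1, "x": -0.063, "y": -0.008, "z": 0, "spin": 0.012}, {"jaw": 1, "x": -0.063, "y": -0.006, "z": 0, "spin": 0.012}, {"jaw": 1, "x": -0.063, "y": -0.004, "z": 0, "spin": 0.012}, {"jaw": 1, "x": -0.064, "y": -0.001, "z": 0, "spin": 0.012}, {"jaw": 1, "x": -0.064, "y": 0.001, "z": 0, "spin": 0.012}, {"jaw": 1, "x": -0.063, "y": 0.003, "z": 0, "spin": 0.012}, {"jaw": 1, "x": -0.063, "y": 0.006, "z": 0, "spin": 0.012}, {"jaw": 1, "x": -0.063, "y": 0.008, "z": 0, "spin": 0.012}, {"jaw": 1, "x": -0.063, "y": 0.011, "z": 0, "spin": 0.012}, {"jaw": 1, "x": 0, "y": 0, "z": 0, "spin": 0.008}]}}

```text
time: 6.32
tool_pos: [0.4796, -0.261, 0.2973]
tool_rot: [-0.0, 0.844, 0.536, -0.001]
contact_force: [0.6, -0.1, -1.4]
width: 0.0191
```

>>> {"name": "play_rows", "arguments": {"targets": [{"jaw": 1, "x": 0, "y": 0, "z": 0, "spin": 0}, {"jaw": 1, "x": 0, "y": 0, "z": 0, "spin": 0}, {"jaw": 1, "x": 0, "y": 0, "z": 0, "spin": 0}]}}

```text
time: 6.57
tool_pos: [0.4805, -0.257, 0.2983]
tool_rot: [-0.0, 0.843, 0.538, -0.0]
contact_force: [0.3, 0.6, 0.3]
width: 0.0191
```

```bash
python3 - <<'E'
from h import *
s=arm.get_state(); print(s["tool_pos"],yaw_y(s),s["width"],s["contact_force"],s["ft_torque"])
for n in("scene","top"):
    im=arm.grab_frame(n)[:,:,::-1]; cv2.imwrite(f"pics/{n}6.png",im)
    x,y=(160,120) if n=="scene" else (350,230)
    cv2.imwrite(f"pics/{n}6c.png",cv2.resize(im[y:y+150,x:x+130],None,fx=4,fy=4,interpolation=cv2.INTER_CUBIC))
E
```

```text
[ 0.48054431 -0.25702634  0.298316  ] -24.85002309384326 0.019065217517987034 [0.30320402 0.60954559 0.3239165 ] [ 0.01076212 -0.00187884 -0.04308749]
```

View pics/scene6c.png

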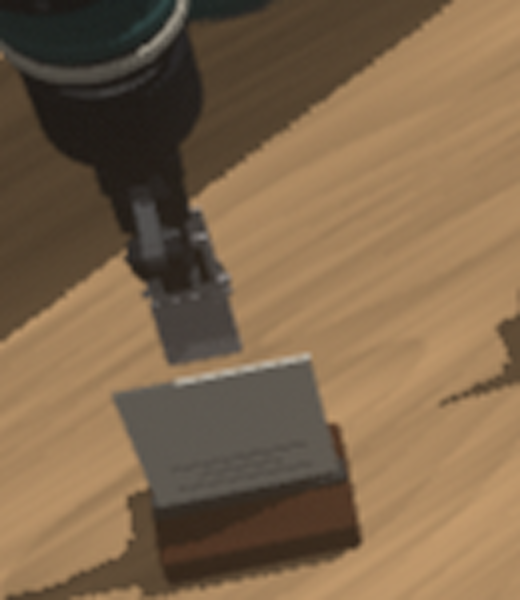

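View pics/top6.png

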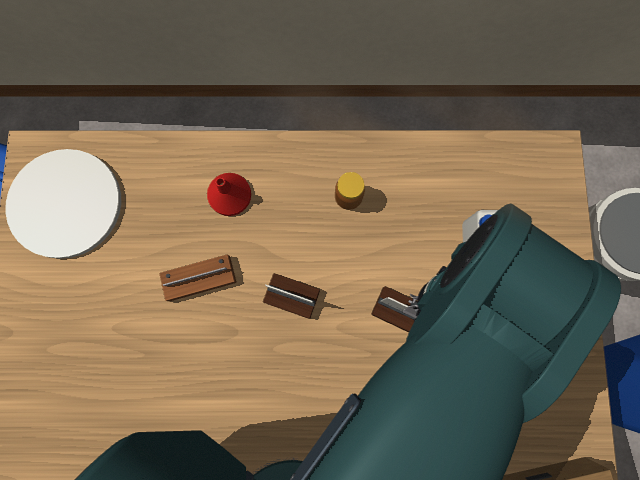

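```bash
python3 - <<'E'
from h import *
s=arm.get_state(); p=s["tool_pos"]; r=rot(s).as_matrix()
for z in (.205,.21,.215,.22,.225):
    o=[]
    for c in((167,362),(242,350)):
        q=ray("scene",crop(c,(160,120),4),z); o.append((r.T@(q-p)*1000)[:2].round(1))
    print(z,o, np.linalg.norm(o[0]-o[1]))
# card edge now
S=lambda p:ray("scene",crop(p,(160,120),4),.165)
a,b=S((115,395)),S((310,356)); print((a+b)/2,ang(a,b)); 
for c in (a,b,(a+b)/2): print((r.T@(c-p)*1000).round(1))
for c in ([.481,-.257,.165],): print((r.T@(c-p)*1000).round(1))
E
```

```text
0.205 [array([-17.6,  13.5]), array([22.4, 15.4])] 40.04509957535379
0.21 [array([-17. ,  16.8]), array([22.7, 18.7])] 39.745439990016465
0.215 [array([-16.5,  20.1]), array([23., 22.])] 39.54566980087706
0.22 [array([-16. ,  23.4]), array([23.4, 25.3])] 39.4457855797042
0.225 [array([-15.4,  26.7]), array([23.7, 28.6])] 39.146136463257776
[ 0.48283106 -0.25606619  0.165     ] (np.float64(64.97062217006177), np.float64(0.10829221478300168))
[-52.4   1.4 133.6]
[ 55.9   1.8 133.6]
[  1.7   1.6 133.6]
[1.000e-01 3.000e-01 1.336e+02]
```

```bash
python3 - <<'E'
import cv2
im=cv2.imread("pics/top6.png")
cv2.imwrite("pics/top6c.png",cv2.resize(im[260:350,360:460],None,fx=6,fy=6,interpolation=cv2.INTER_CUBIC))
E
```

```text
(no output)
```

View pics/top6c.png

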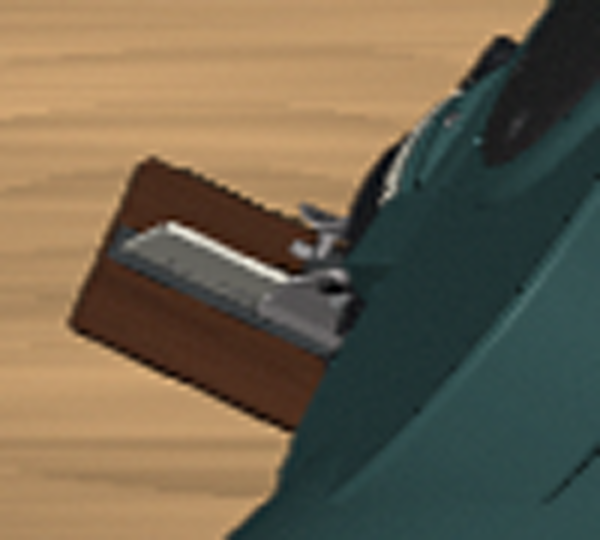

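```bash
python3 - <<'E'
from h import *
s=arm.get_state(); p=s["tool_pos"]; r=rot(s).as_matrix()
def tri(a,b):
    Ps=[];
    for n in("scene","top"):
        c=arm.get_calibration(n);T=np.linalg.inv(np.array(c["pose"]));Ps.append(np.array(c["mtx"])@T[:3])
    X=cv2.triangulatePoints(Ps[0],Ps[1],np.array(a,float).reshape(2,1),np.array(b,float).reshape(2,1));X=(X[:3]/X[3]).ravel()
    print(X.round(4),(r.T@(X-p)*1000).round(1), proj("scene",X)-a,proj("top",X)-b)
for t in((300,207),(303,204),(292,248)):
    tri(crop((242,350),(160,120),4),crop(t,(360,260),6))
for z in(.205,.21,.215,.22):
    q=ray("top",crop((262,300),(360,260),6),z);q2=ray("top",crop((300,207),(360,260),6),z); print(z,(r.T@(q-p)*1000).round(1),(r.T@(q2-p)*1000).round(1))
# card left corner in top view
tri(crop((310,356),(160,120),4),crop((170,225),(360,260),6))
E
```

```text
[ 0.5064 -0.2447  0.2095] [21.9 18.2 89.1] [-0.34609229  0.02030196] [-0.44128098 -0.24143116]
[ 0.5074 -0.2452  0.2112] [21.9 19.4 87.4] [-0.42569459  0.02467605] [-0.54243518 -0.29726157]
[ 0.4949 -0.2425  0.1928] [ 19.1   6.9 105.8] [-1.17331946  0.06012467] [-1.49036305 -0.82973588]
0.205 [ 19.9 -15.   93.6] [20.3 18.8 93.6]
0.21 [ 20.6 -15.5  88.6] [21.  18.1 88.6]
0.215 [ 21.3 -16.   83.6] [21.8 17.4 83.6]
0.22 [ 22.1 -16.5  78.6] [22.5 16.7 78.6]
[ 0.5036 -0.2073  0.1625] [ 54.7  -0.  136.1] [-0.49726851  0.03884977] [-0.63265692 -0.35050218]
```

>>> {"name": "play_rows", "arguments": {"targets": [{"jaw": 1, "x": 0, "y": 0, "z": 0.014, "spin": 0}, {"jaw": 1, "x": 0, "y": 0, "z": 0.014, "spin": 0}, {"jaw": 1, "x": 0, "y": 0, "z": 0.014, "spin": 0}, {"jaw": 1, "x": 0, "y": 0, "z": 0.014, "spin": 0}, {"jaw": 1, "x": 0, "y": 0, "z": 0.014, "spin": 0}, {"jaw": 1, "x": 0, "y": 0, "z": 0.014, "spin": 0}, {"jaw": 1, "x": 0, "y": 0, "z": 0.014, "spin": 0}, {"jaw": 1, "x": 0, "y": 0, "z": 0.014, "spin": 0}, {"jaw": 1, "x": 0, "y": 0, "z": 0, "spin": 0}, {"jaw": 1, "x": 0, "y": 0, "z": 0, "spin": 0}]}}

```text
time: 7.5
tool_pos: [0.4805, -0.2577, 0.2537]
tool_rot: [-0.0, 0.843, 0.538, -0.0]
contact_force: [-0.5, 0.2, -1.5]
width: 0.0196
```

```bash
python3 - <<'E'
from h import *
s=arm.get_state(); print(s["tool_pos"],yaw_y(s),s["width"],s["contact_force"],s["ft_torque"])
im=arm.grab_frame("scene")[:,:,::-1]; t=arm.grab_frame("top")[:,:,::-1]
cv2.imwrite("pics/scene7c.png",cv2.resize(im[170:270,160:270],None,fx=6,fy=6,interpolation=cv2.INTER_CUBIC))
cv2.imwrite("pics/top7c.png",cv2.resize(t[260:350,360:460],None,fx=6,fy=6,interpolation=cv2.INTER_CUBIC))
E
```

```text
[ 0.48046097 -0.25765597  0.25366785] -24.93996987183154 0.01963339291040832 [-0.45420296  0.15556034 -1.45163517] [ 0.03281081  0.03931147 -0.00936379]
```

View pics/scene7c.png

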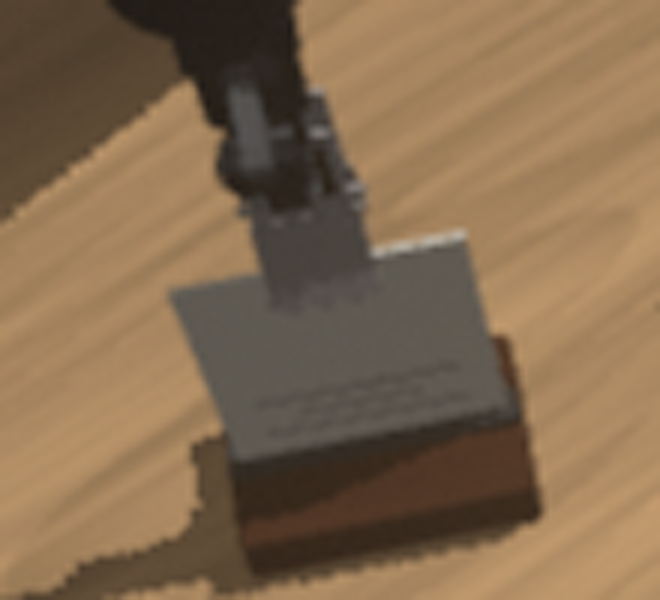

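View pics/top7c.png

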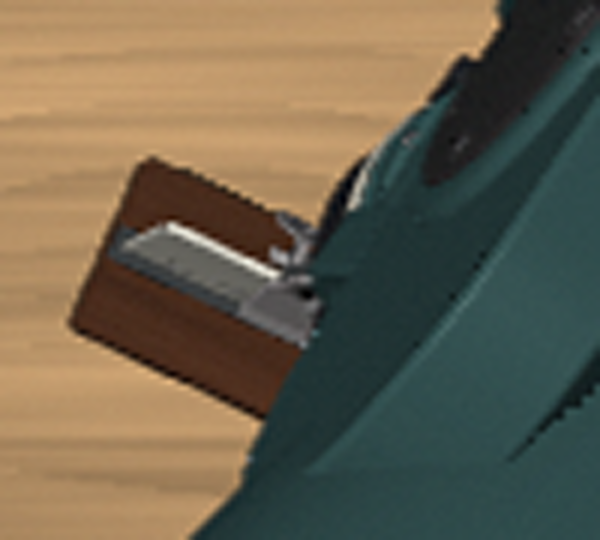

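>>> {"name": "play_rows", "arguments": {"targets": [{"jaw": 1, "x": 0, "y": 0, "z": 0.01, "spin": 0}, {"jaw": 1, "x": 0, "y": 0, "z": 0.01, "spin": 0}, {"jaw": 1, "x": 0, "y": 0, "z": 0.01, "spin": 0}, {"jaw": 1, "x": 0, "y": 0, "z": 0.01, "spin": 0}, {"jaw": 1, "x": 0, "y": 0, "z": 0.01, "spin": 0}, {"jaw": 1, "x": 0, "y": 0, "z": 0, "spin": 0}, {"jaw": 1, "x": 0, "y": 0, "z": 0, "spin": 0}, {"jaw": 1, "x": 0, "y": 0, "z": 0, "spin": 0}, {"jaw": 1, "x": 0, "y": 0, "z": 0, "spin": 0}]}}

```text
time: 8.35
tool_pos: [0.4807, -0.2578, 0.2341]
tool_rot: [0.0, 0.843, 0.538, 0.0]
contact_force: [0.4, 0.3, -1.1]
width: 0.0192
```

```bash
python3 - <<'E'
from h import *
s=arm.get_state(); print(s["tool_pos"],yaw_y(s),s["width"],s["contact_force"],s["ft_torque"])
im=arm.grab_frame("scene")[:,:,::-1]; t=arm.grab_frame("top")[:,:,::-1]
cv2.imwrite("pics/scene8c.png",cv2.resize(im[170:270,160:270],None,fx=6,fy=6,interpolation=cv2.INTER_CUBIC))
cv2.imwrite("pics/top8c.png",cv2.resize(t[260:350,360:460],None,fx=6,fy=6,interpolation=cv2.INTER_CUBIC))
cv2.imwrite("pics/scene8.png",im)
E
```

```text
[ 0.48065499 -0.25775961  0.23408107] -24.936696897166218 0.019229584799073725 [ 0.37505093  0.29126359 -1.0753133 ] [ 0.06007165  0.01534852 -0.02682348]
```

View pics/scene8c.png

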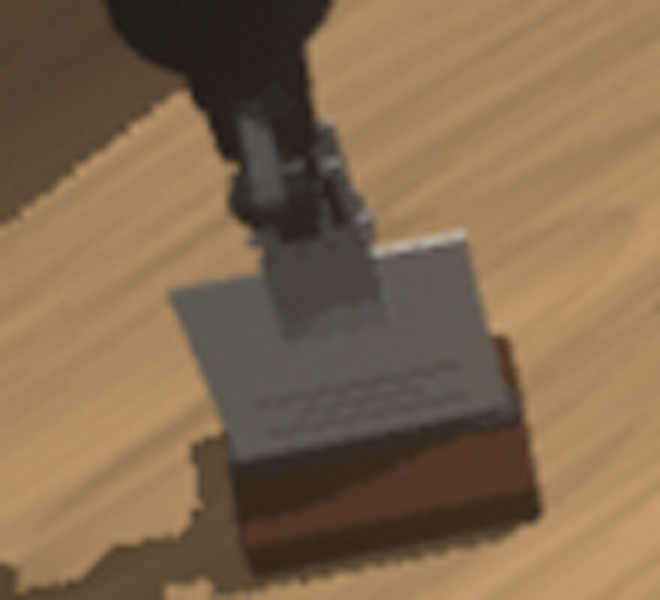

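View pics/top8c.png

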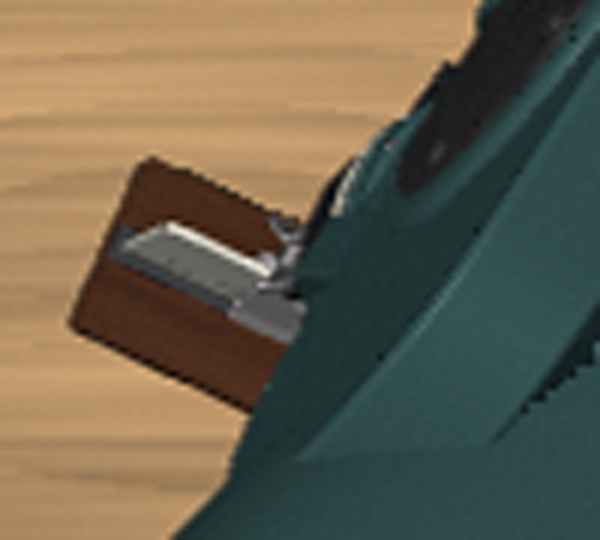

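```bash
python3 - <<'E'
from h import *
s=arm.get_state(); p=s["tool_pos"]; 
# card frame: x across
import math
y=np.array([math.cos(math.radians(65)),math.sin(math.radians(65)),0]);x=np.array([y[1],-y[0],0]);e=np.array([.481,-.257,.165])
f=lambda q:np.array([x@(q-e),y@(q-e),q[2]-.165])*1000
for z in(.140,.145,.15,.155):
    print(z,[f(ray("scene",crop(c,(160,170),6),z)).round(1) for c in((290,342),(385,318))],[f(ray("top",crop(c,(360,260),6),z)).round(1) for c in((272,217),(230,317))])
for c in((172,290),(466,235)): print("edge sc",f(ray("scene",crop(c,(160,170),6),.165)).round(1))
for c in((170,225),(272,275)): print("edge top",f(ray("top",crop(c,(360,260),6),.165)).round(1))
E
```

```text
0.14 [array([ 16.5, -16. , -25. ]), array([ 14.5,  19.9, -25. ])] [array([ 19.9,  18.7, -25. ]), array([-19. ,  18.4, -25. ])]
0.145 [array([ 19.6, -15.5, -20. ]), array([ 17.6,  20.3, -20. ])] [array([ 19.3,  19.3, -20. ]), array([-19.5,  19.1, -20. ])]
0.15 [array([ 22.7, -15. , -15. ]), array([ 20.7,  20.6, -15. ])] [array([ 18.6,  20. , -15. ]), array([-19.9,  19.8, -15. ])]
0.155 [array([ 25.8, -14.5, -10. ]), array([ 23.8,  20.9, -10. ])] [array([ 18. ,  20.7, -10. ]), array([-20.4,  20.5, -10. ])]
edge sc [ -0.  -52.7   0. ]
edge sc [ 1.7 56.   0. ]
edge top [-0.9 53.4  0. ]
edge top [-1.9 14.2  0. ]
```

```bash
python3 -c "
from rig import arm
print(arm.close_job())"
```

```text
the job is handed in; nothing more can be done
None
```

The spring clip is off its rail and held squeezed open around the middle of the taller card's top edge, jaws pointing down. I handed the job in at about 8.5 s like that; no verdict was reported.

**Last checks, taken just before handing in:**
- **Opening:** the fingers stood 19 mm apart. That is 2 mm less than the 21 mm given for the clip at its stop, so I take it as fully open. I did not measure the opening angle itself.
- **Jaw position:** the two camera views put the jaw tips about 17–20 mm below the card's edge and about 19 mm out on each side (outer faces). The clip was about 2–3 mm off the card's middle, and in line with it to within about 1°.
- **Contact:** the wrist force was about 1 N, roughly the clip's own weight.
- **Other things:** the taller card's edge had not moved in either view. The shorter card, funnel and jar looked unmoved, but I did not measure them. The arm partly hid the jerrycan in the last full top view.

**Disagreements:** the two views differed by 2–3 mm on positions. While the clip was above the card, two-view estimates put its tips 87–89 mm below the tool centre, against about 84 mm from the single-view readings. Both are within the margins. The far jaw was only partly visible in the top view.

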